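# Refit the lift spring of a citrus press

### The job

The citrus press is missing its lift spring. Thread the spring, bar end down, over the spindle and all the way down onto its seat, twisting it a little where it catches on the cross pin. Then put the orange slotted cap on top, press it down past the pin, give it a quarter turn and let it rise so that it stays locked under the pin; feel your way gently rather than forcing anything, and leave the other things where they are.

Things in the scene. Friction and masses are not known exactly. Their poses are not given: they have to be found in the camera images.
- press: Citrus press motor base, fixed; white, round, 146 mm across at the foot, orange band, flat top 99 mm across. Origin: centre of underside, z up the spindle axis. In mid-top, 88 mm up, is the spring seat (rim 3 mm high, 32 mm inside). From it rises the steel spindle, 6 mm thick, domed tip 132 mm up, with a level cross pin near the tip. Three 5 mm lugs stand on the top, 43 mm from the axis.
- pin_mid (a point): Middle of the cross pin, 124.5 mm above the press's underside; its axes are the PRESS's, not the pin's. Pin 5 mm thick, 18 mm long (top 127, underside 122 mm up). The motor holds spindle and pin firmly at whatever angle they stopped. The pin may point in any direction round the spindle, and that angle is not reported: find it by feel or by sight.
- spring: Steel compression spring standing on the wooden board (8 mm thick); 27 mm outside, 23 mm inside, 2 mm wire, 48 mm tall when free, 0.45 N per mm, 27 mm of travel. Origin: centre of its lower end, z up its axis.
- spring_bar (a point): Middle of the bar: at the spring's lower end the wire runs straight across the mouth, parallel to the spring's x axis, its near edge 4.5 mm to -y of the spring's axis. The spindle goes in on the +y side. The cross pin passes only when roughly parallel to the bar (within about 0.2 rad if centred; half a turn is the same); otherwise the bar catches on top of the pin.
- cap: Orange round cap lying right way up on the board, 38 mm across, 14.5 mm tall. Origin: centre of its underside, z up. Skirt 8 mm deep, 32 mm inside, goes over the spring's top; above it a 4 mm plate with a slot right through along the cap's x axis, 20.5 x 8.5 mm, that lets the cross pin through (if parallel within about 0.2 rad).
- cap_groove (a point): Middle of the cap's groove floor, 12 mm above its underside. Four lands 2.5 mm high on the plate leave this groove across the slot, along the cap's y axis, 8.5 mm wide: the pin's seat after a quarter turn either way. The pin rides over the lands only while the cap's underside is less than 107.5 mm above the press's (spring force about 9 N); locked, it is 110 mm above it.
- cone: White ribbed juicing cone, 72 mm across, 56 mm tall, standing on the table; origin at the centre of its underside. To be left alone.

How it is judged:
By the outcome, as a careful person would: the job done as asked, in the order asked, and still so for the second after the job is handed in, with the robot touching nothing.
It also fails if it takes over 72 s, if anything falls off the work surface, if the arm or the gripper's body presses on something with over 40 N, if the wrist force passes 120 N, or if a joint passes its speed limit or range.

### The arm

A 6-joint arm with a two-finger parallel gripper is mounted at the origin on the work surface; the furniture and walls round the work are solid. World frame = base frame: x ahead of the robot, y to its left, z up, the work surface at z = 0. Lengths are in m, angles in rad, forces in N, time in s.
With the tool pointing down it reaches from about 0.225 to 0.875 m from the base axis. Payload 3.4 kg.
Tool frame: the origin (TCP) lies between the finger pads; the fingertips stand 19 mm ahead of it and the grasp point (between the pads) is the TCP; z points along the fingers, y is the line along which they close (so a half turn about z gives the same grasp; the last joint's range is limited). The gripper opens to 85 mm and grips with 20 to 120 N. Pads are 22 mm wide; open, the fingers measure 114 mm over their backs; the gripper's body (76 mm by 85 mm) begins 54 mm behind the grasp point. The pads swing forward as they close: fully open they stand 13 mm farther back than shut.
Start: joints at [1.18, 0.276, 1.505, -0, 1.361, -0.121], TCP at [0.153, 0.554, 0.25] pointing down, gripper open.
Joint ranges: [-2.89, 2.89], [-0.75, 2.08], [0.22, 2.7], [-1.18, 4.32], [0.11, 2.71], [-2.7, 2.7]. Speed limits (rad/s): [2.57, 2.57, 3.14, 3.14, 3.14, 3.14].

### API

Orientations are given as a unit quaternion [w, x, y, z].
In Python, from rig import get_state, imaging, ticket gives the robot as it stands. The module is installed in compiled form; this text tells all that it offers.
- The arm moves only by the shell command python3 -m inch 'ROWS' [FORCE]. ROWS is JSON, a list of rows, each an object with "claw": the opening, from -1 (shut) to 1 (fully open); "travel": the shift along the world's x, y, z in units of 200 mm (1.0 is 200 mm), a list of three; "turn": the turn about the world's z in units of 180 degrees (1.0 is 180 degrees). A call has 1 to 5 rows; each row is the pose to reach, as a shift and turn from the pose commanded when the call began, turning the shorter way round; what a row does not reach only later rows make up. A row lasts 1/10 s, in which the tool goes at most 50 mm and 8.59 degrees, less where a joint would pass 70% of its speed; a pose out of reach is approached as far as the arm can. A call with a number of a shift or a turn outside -1 to 1 is refused whole. A call with a gripper value outside its range is refused whole. The fingers move at their own pace and stop on an object; FORCE is the grip in N (left out, the last holds). Time passes only in rows, so rows that repeat a pose let the fingers close. It gives the time, the measured TCP pose, the force, the opening and the grip force at its end, in the units of the state.
- get_state(): the state, without advancing time (a new reading comes with each control period).
- imaging.get_image(name): name is "scene" or "top"; returns the picture (480x640x3 uint8, red, green, blue); there is no depth.
- imaging.camera_params(name): a dict with "camera_matrix" (3x3 intrinsics, pixels), "k1" (the pictures are not rectified: a ray, as slopes to the right and down, at radius r is drawn at 1 + k1 r^2 times it, then the intrinsics apply), "cam_to_world" (4x4, takes a point from camera to world coordinates). Camera axes: x right, y down, z forward; pixel columns grow to the right and rows downward; lengths in m; the calibration is good to about 2 mm. A picture is of the moment at which its call begins. camera_params takes no time and is no camera call.
- ticket.sign_off(): hands the job in; it is judged then, once.
The state is a dict: "clock": time; "qpos": joint angles; "qd": joint speeds; "effort": joint torques, N m; "position": TCP position; "ee_rot": TCP orientation; "contact_force": force on the tool from outside, world axes, zero at the start; "moment": the same for the moment, N m; "width": finger opening in m; "gripper_force": force on a finger pad.
Only numpy, scipy, OpenCV 4.12 (cv2) and the standard library are available. Lean on these libraries where they do the work, as an engineer would, in place of code of your own. Each camera call takes 0.05 s, during which the arm holds its last target. There are 200 camera calls.

## Working session

There is one attempt and no reset: what is moved stays moved. The work goes in short steps, Python scripts to look and compute and a shell command to move; the robot and the scene stay as the last step left them, time stands still between calls to the robot, and variables do not carry over. Pictures are saved under pics/ and viewed, at most 10 in all, crops included, and the job is handed in when it is done.

```bash
mkdir -p pics
cat > h.py <<'E'
import numpy as np, cv2
from rig import get_state, imaging
def P(n): 
    p=imaging.camera_params(n); return np.array(p["camera_matrix"]),p["k1"],np.array(p["cam_to_world"])
def ray(n,u,v):
    K,k,T=P(n); d=cv2.undistortPoints(np.array([[[u,v]]],float),K,np.array([k,0,0,0.]))[0,0]
    return T[:3,3],T[:3,:3]@np.array([d[0],d[1],1])
def onz(n,u,v,z):
    o,d=ray(n,u,v); return o+d*(z-o[2])/d[2]
def proj(n,X):
    K,k,T=P(n); c=np.linalg.inv(T)@np.r_[X,1]; s=c[:2]/c[2]; s=s*(1+k*(s@s)); return K[:2,:2]@s+K[:2,2]
def two(a,b):
    A=[];B=[]
    for n,u,v in (a,b):
        o,d=ray(n,u,v); d=d/np.linalg.norm(d); M=np.eye(3)-np.outer(d,d); A.append(M);B.append(M@o)
    return np.linalg.lstsq(np.vstack(A),np.hstack(B),rcond=None)[0]
def snap(n,f):
    im=imaging.get_image(n); cv2.imwrite("pics/"+f,im[:,:,::-1]); return im
E
python3 - <<'E'
from h import *
for n in("scene","top"):
    snap(n,n+"0.png"); K,k,T=P(n); print(n,K.round(1).tolist(),k,T.round(3).tolist())
s=get_state(); print(s)
E
```

```text
scene [[621.6, 0.0, 315.1], [0.0, 621.6, 243.7], [0.0, 0.0, 1.0]] -0.11250173021272858 [[0.884, -0.308, 0.351, 0.067], [-0.467, -0.546, 0.696, -0.758], [-0.023, -0.779, -0.626, 0.885], [0.0, 0.0, 0.0, 1.0]]
top [[551.3, 0.0, 329.0], [0.0, 551.3, 244.4], [0.0, 0.0, 1.0]] -0.11072919187655891 [[-0.017, -0.989, 0.148, 0.363], [-0.999, 0.022, 0.03, 0.066], [-0.032, -0.148, -0.989, 1.026], [0.0, 0.0, 0.0, 1.0]]
{'clock': 0.1, 'qpos': array([ 1.17999127e+00,  2.76525109e-01,  1.50603723e+00, -9.68155692e-06,
        1.36070573e+00, -1.20989634e-01]), 'qd': array([ 9.50548752e-04, -2.53903752e-03, -1.15142731e-03,  9.19183652e-04,
       -5.65599800e-05,  3.18710922e-03]), 'effort': array([ 1.27618699e-03, -4.17701232e+01, -2.46404743e+01, -1.43198636e-04,
        5.87608825e-03,  1.29460381e-05]), 'position': array([0.15309542, 0.55376987, 0.24951775]), 'ee_rot': array([-2.07456207e-04,  1.34497811e-01,  9.90913537e-01, -8.11628377e-04]), 'contact_force': array([ 0.04694505, -0.66503055, -0.22730609]), 'moment': array([ 0.01891722, -0.02224721, -0.06205098]), 'gripper_force': 0.0, 'width': 0.08542363290995912}
```

View pics/scene0.png

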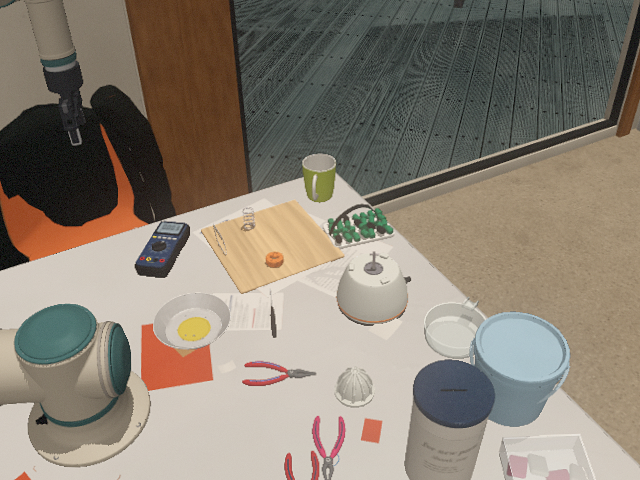

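View pics/top0.png

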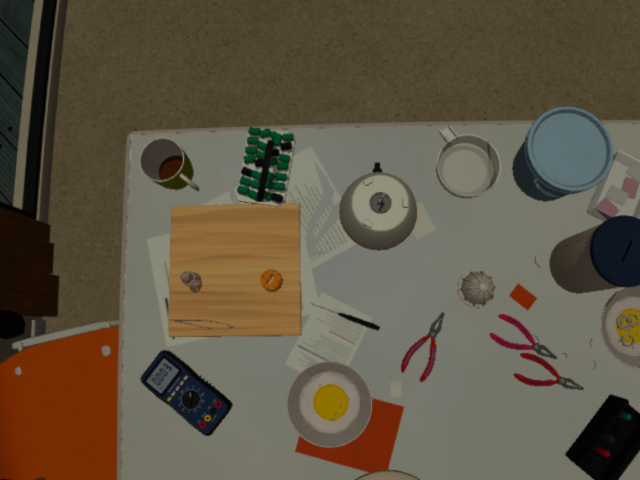

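The top view shows the press at about (379,205), the spring at (191,280) and the cap at (271,280). The scene view shows them at (374,270), (248,218) and (274,259). I'll make one composite of zoomed crops.

Run:
```python
from h import *
out=[]
for f,l in(("top0",[(379,203),(191,281),(271,280)]),("scene0",[(374,262),(248,218),(274,259)])):
    im=cv2.imread(f"pics/{f}.png"); r=[]
    for u,v in l:
        c=cv2.resize(im[v-19:v+19,u-19:u+19],(266,266),interpolation=cv2.INTER_CUBIC); r.append(c)
    out.append(np.hstack(r))
cv2.imwrite("pics/crops.png",np.vstack(out))
# cap by colour
for f in("top","scene"):
    im=cv2.imread(f"pics/{f}0.png"); h=cv2.cvtColor(im,cv2.COLOR_BGR2HSV)
    m=cv2.inRange(h,(5,150,120),(18,255,255)); n,_,st,c=cv2.connectedComponentsWithStats(m)
    print(f,[(st[i].tolist(),c[i].round(1).tolist()) for i in range(1,n) if 60<st[i][4]<1500])
for n,u,v,z in(("top",379,203,.132),("top",191,281,.03),("top",271,280,.02),("scene",374,253,.132),("scene",248,218,.03),("scene",274,259,.02)): print(n,u,v,onz(n,u,v,z).round(4))
```

```text
top [([201, 269, 98, 21, 624], [256.9, 277.5]), ([282, 280, 17, 7, 75], [290.4, 282.8])]
scene [([266, 252, 17, 15, 164], [273.6, 258.5]), ([15, 472, 15, 8, 63], [23.0, 476.8])]
top 379 203 [0.5648 0.0084 0.132 ]
top 191 281 [0.4501 0.3503 0.03  ]
top 271 280 [0.4503 0.2035 0.02  ]
scene 374 253 [ 0.5731 -0.0011  0.132 ]
scene 248 218 [0.4547 0.3535 0.03  ]
scene 274 259 [0.4498 0.2003 0.02  ]
```

View pics/crops.png

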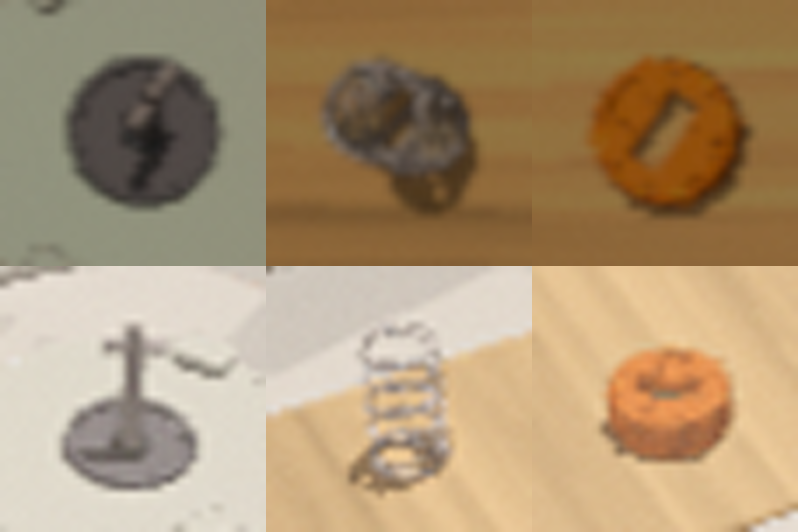

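The crops show three things:
- **Press:** the seat disc is at about crop (143,132), with the pin running up-right in the top view and nearly horizontal in the scene view.
- **Spring:** its top ring is at left, about (101,105).
- **Cap:** the slot runs from (115,157) to (152,101).

Next I'll get precise numbers and a larger view of the pin and the bar.

Run:
```python
from h import *
c=lambda cu,cv,x,y:(cu-19+(x+.5)/7-.5,cv-19+(y+.5)/7-.5)
a=c(379,203,143,132); b=c(374,262,130,177)
print("seat",onz("top",*a,.088),onz("scene",*b,.088),two(("top",*a),("scene",*b)))
pr=(onz("top",*a,.088)+onz("scene",*b,.088))/2
a=c(191,281,101,105); b=c(248,218,134,80)
st=[onz("top",*a,.056),onz("scene",*b,.056),two(("top",*a),("scene",*b))];print("spring top",st)
a=c(271,280,130,132); b=c(274,259,138,108)
print("cap top",onz("top",*a,.0225),onz("scene",*b,.0225),two(("top",*a),("scene",*b)))
p=onz("top",*c(271,280,115,157),.021);q=onz("top",*c(271,280,152,101),.021);d=q-p;print("slot",np.linalg.norm(d),np.degrees(np.arctan2(d[1],d[0])))
# where tip and pin mid project in crops
for n,cu,cv in(("top",379,203),("scene",374,262)):
    S=onz(n,*c(cu,cv,*((143,132) if n=="top" else (130,177))),.088)
    for z in(.132,.1245):
        u=proj(n,[S[0],S[1],z]); print(n,z,((u-[cu-19,cv-19]+.5)*7).round())
    for ang in range(0,180,20):
        e=[((proj(n,[S[0]+s*.009*np.cos(np.radians(ang)),S[1]+s*.009*np.sin(np.radians(ang)),.1245])-[cu-19,cv-19]+.5)*7).round().tolist() for s in(-1,1)]
        print(n,ang,e)
r=[]
for f,(u,v),h in(("top0",(381,198),10),("top0",(193,281),11),("scene0",(374,256),10),("scene0",(248,222),13)):
    im=cv2.imread(f"pics/{f}.png")[v-h:v+h,u-h:u+h]; im=cv2.convertScaleAbs(im,alpha=1.6 if 'top' in f else 1)
    r.append(cv2.resize(im,(300,300),interpolation=cv2.INTER_CUBIC))
cv2.imwrite("pics/z.png",np.vstack([np.hstack(r[:2]),np.hstack(r[2:])]))
```

```text
seat [0.57567855 0.00380322 0.088     ] [0.57719049 0.00550557 0.088     ] [0.57561367 0.00378424 0.08985299]
spring top [array([0.45594223, 0.35216703, 0.056     ]), array([0.45450568, 0.3487316 , 0.056     ]), array([0.45617255, 0.35319523, 0.05263159])]
cap top [0.45113741 0.20468599 0.0225    ] [0.45490427 0.20943641 0.0225    ] [0.45154883 0.20360809 0.02795396]
slot 0.017543951330258233 -33.9793437248187
top 0.132 [154.  91.]
top 0.1245 [152.  99.]
top 0 [[154.0, 135.0], [151.0, 62.0]]
top 20 [[167.0, 133.0], [138.0, 64.0]]
top 40 [[178.0, 126.0], [127.0, 71.0]]
top 60 [[186.0, 116.0], [119.0, 81.0]]
top 80 [[190.0, 104.0], [115.0, 93.0]]
top 100 [[189.0, 91.0], [116.0, 106.0]]
top 120 [[184.0, 79.0], [120.0, 118.0]]
top 140 [[176.0, 70.0], [129.0, 127.0]]
top 160 [[164.0, 64.0], [141.0, 133.0]]
scene 0.132 [136.  55.]
scene 0.1245 [135.  77.]
scene 0 [[107.0, 87.0], [163.0, 66.0]]
scene 20 [[115.0, 93.0], [156.0, 61.0]]
scene 40 [[125.0, 96.0], [145.0, 57.0]]
scene 60 [[136.0, 98.0], [134.0, 56.0]]
scene 80 [[148.0, 97.0], [123.0, 57.0]]
scene 100 [[158.0, 93.0], [113.0, 60.0]]
scene 120 [[165.0, 87.0], [106.0, 66.0]]
scene 140 [[168.0, 80.0], [103.0, 73.0]]
scene 160 [[168.0, 73.0], [103.0, 80.0]]
```

View pics/z.png

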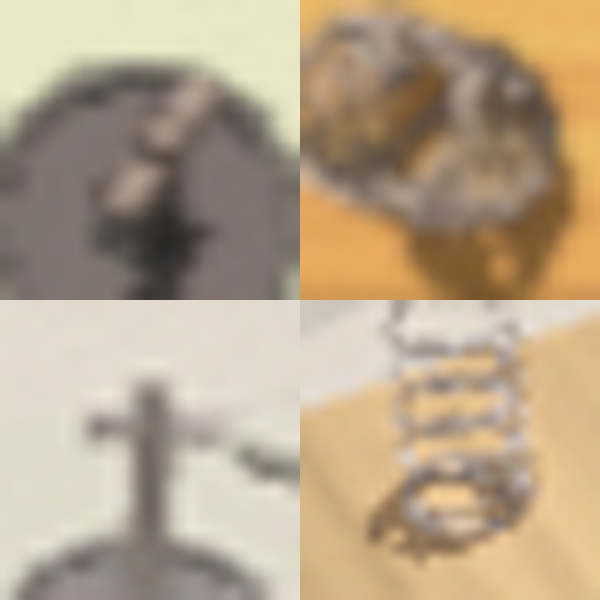

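The zoomed view puts the pin along (120,195)–(205,80) in the top view. That is about -37° in the world, and the scene view agrees. The cap slot is at about -34°. The bar isn't resolvable, so I'll find it by feel. Estimated positions: press (0.5764,0.0045), spring (0.455,0.3505), cap (0.452,0.206). Going to the spring.

```bash
python3 -m inch '[{"claw":1,"travel":[0.9,-0.6,-0.3],"turn":0},{"claw":1,"travel":[0.9,-0.6,-0.3],"turn":0},{"claw":1,"travel":[0.9,-0.6,-0.3],"turn":0},{"claw":1,"travel":[0.9,-0.6,-0.3],"turn":0},{"claw":1,"travel":[0.9,-0.6,-0.3],"turn":0}]' 20
python3 -m inch '[{"claw":1,"travel":[0.61,-0.416,-0.35],"turn":0},{"claw":1,"travel":[0.61,-0.416,-0.35],"turn":0},{"claw":1,"travel":[0.61,-0.416,-0.35],"turn":0},{"claw":1,"travel":[0.61,-0.416,-0.35],"turn":0},{"claw":1,"travel":[0.61,-0.416,-0.35],"turn":0}]'
```

```text
clock: 0.6
position: [0.3355, 0.4314, 0.1887]
ee_rot: [-0.0, 0.136, 0.991, -0.001]
contact_force: [-0.1, 0.4, 0.4]
width: 0.0851
gripper_force: 0.0
clock: 1.1
position: [0.4559, 0.3495, 0.1187]
ee_rot: [-0.001, 0.136, 0.991, -0.001]
contact_force: [0.1, 0.2, -0.0]
width: 0.0856
gripper_force: 0.0
```

```bash
python3 -m inch '[{"claw":1,"travel":[0,0,-0.42],"turn":0},{"claw":1,"travel":[0,0,-0.42],"turn":0},{"claw":1,"travel":[0,0,-0.42],"turn":0},{"claw":-1,"travel":[0,0,-0.42],"turn":0},{"claw":-1,"travel":[0,0,-0.42],"turn":0}]' 20
python3 -m inch '[{"claw":-1,"travel":[0,0,0],"turn":0},{"claw":-1,"travel":[0,0,0],"turn":0},{"claw":-1,"travel":[0,0,0],"turn":0},{"claw":-1,"travel":[0,0,0],"turn":0}]'
python3 -m inch '[{"claw":-1,"travel":[0,0,0.25],"turn":0},{"claw":-1,"travel":[0,0,0.5],"turn":0},{"claw":-1,"travel":[0,0,0.75],"turn":0},{"claw":-1,"travel":[0,0,0.75],"turn":0}]'
```

```text
clock: 1.6
position: [0.4562, 0.3526, 0.0386]
ee_rot: [0.002, 0.134, 0.991, 0.001]
contact_force: [0.9, 0.5, -1.0]
width: 0.0593
gripper_force: 0.0
clock: 2.0
position: [0.456, 0.3516, 0.0372]
ee_rot: [0.001, 0.135, 0.991, 0.001]
contact_force: [0.8, 0.6, 1.4]
width: 0.0268
gripper_force: 19.7
clock: 2.4
position: [0.4591, 0.3532, 0.1939]
ee_rot: [0.006, 0.134, 0.991, 0.005]
contact_force: [0.9, 0.6, -1.2]
width: 0.0266
gripper_force: 20.2
```

```bash
python3 -m inch '[{"claw":-1,"travel":[0.3,-0.87,0],"turn":0},{"claw":-1,"travel":[0.3,-0.87,0],"turn":0},{"claw":-1,"travel":[0.3,-0.87,0],"turn":0},{"claw":-1,"travel":[0.3,-0.87,0],"turn":0}]'
python3 -m inch '[{"claw":-1,"travel":[0.3,-0.87,0],"turn":0},{"claw":-1,"travel":[0.3,-0.87,0],"turn":0},{"claw":-1,"travel":[0.3,-0.87,0],"turn":0},{"claw":-1,"travel":[0.3,-0.87,0],"turn":0},{"claw":-1,"travel":[0.3,-0.87,0],"turn":0}]'
python3 - <<'E'
from h import *
s=get_state(); X=s["position"]; print(X)
r=[]
for n,h in(("scene",22),("top",22)):
    im=snap(n,n+"1.png"); b=X-[0,0,.029]; u=proj(n,b); c=u.round().astype(int); print(n,"pred bottom",u, "offs",c, "tip", proj(n,[.5764,.0045,.132]))
    r.append(cv2.resize(im[c[1]-h:c[1]+h,c[0]-h:c[0]+h,::-1],(400,400),interpolation=cv2.INTER_CUBIC))
cv2.imwrite("pics/z1.png",np.hstack(r))
E
```

```text
clock: 2.8
position: [0.5153, 0.174, 0.1855]
ee_rot: [-0.001, 0.135, 0.991, -0.001]
contact_force: [0.3, -0.0, 0.1]
width: 0.0265
gripper_force: 20.2
clock: 3.3
position: [0.5764, -0.0016, 0.1852]
ee_rot: [-0.0, 0.137, 0.991, -0.001]
contact_force: [-0.6, 0.6, -0.8]
width: 0.0269
gripper_force: 20.3
[ 0.57638855 -0.00161186  0.1851982 ]
scene pred bottom [376.10263958 242.66345977] offs [376 243] tip [373.90153003 250.83759218]
top pred bottom [385.81184231 192.53452738] offs [386 193] tip [381.12206735 196.11213592]
```

View pics/z1.png

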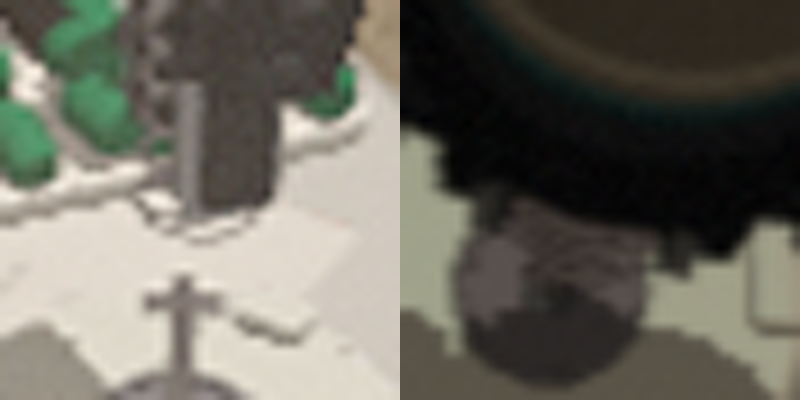

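In the scene crop the spring mouth (203,212) is where the tool pose predicts. The spindle tip (183,278) matches the estimated press axis to within 0.3 px. I'll shift 6 mm in y and descend gently.

```bash
python3 -m inch '[{"claw":-1,"travel":[0,0.03,0],"turn":0},{"claw":-1,"travel":[0,0.03,-0.03],"turn":0},{"claw":-1,"travel":[0,0.03,-0.06],"turn":0},{"claw":-1,"travel":[0,0.03,-0.09],"turn":0},{"claw":-1,"travel":[0,0.03,-0.11],"turn":0}]'
python3 -m inch '[{"claw":-1,"travel":[0,0,-0.01],"turn":0},{"claw":-1,"travel":[0,0,-0.02],"turn":0},{"claw":-1,"travel":[0,0,-0.02],"turn":0}]'
python3 -m inch '[{"claw":-1,"travel":[0,0,-0.01],"turn":0},{"claw":-1,"travel":[0,0,-0.02],"turn":0},{"claw":-1,"travel":[0,0,-0.02],"turn":0}]'
```

```text
clock: 3.9
position: [0.5747, 0.0096, 0.1634]
ee_rot: [-0.001, 0.134, 0.991, -0.0]
contact_force: [0.0, -0.2, -0.1]
width: 0.0265
gripper_force: 20.3
clock: 4.2
position: [0.5752, 0.009, 0.1601]
ee_rot: [-0.0, 0.135, 0.991, 0.0]
contact_force: [0.3, -0.8, -0.4]
width: 0.0267
gripper_force: 20.3
clock: 4.5
position: [0.5754, 0.009, 0.1564]
ee_rot: [0.0, 0.135, 0.991, 0.0]
contact_force: [-0.6, 0.4, 1.7]
width: 0.0266
gripper_force: 20.8
```

```bash
python3 -m inch '[{"claw":-1,"travel":[0,0,0.05],"turn":0},{"claw":-1,"travel":[0.005,-0.022,0.05],"turn":0},{"claw":-1,"travel":[0.005,-0.022,0.05],"turn":0},{"claw":-1,"travel":[0.005,-0.022,0.05],"turn":0}]'
python3 -m inch '[{"claw":-1,"travel":[0,0,-0.02],"turn":0},{"claw":-1,"travel":[0,0,-0.04],"turn":0},{"claw":-1,"travel":[0,0,-0.04],"turn":0}]'
python3 -m inch '[{"claw":-1,"travel":[0,0,-0.01],"turn":0},{"claw":-1,"travel":[0,0,-0.02],"turn":0},{"claw":-1,"travel":[0,0,-0.02],"turn":0}]'
python3 -c "
from rig import get_state as g
print(g()['contact_force'],g()['moment'],g()['position'])"
```

```text
clock: 4.9
position: [0.5762, 0.0044, 0.1664]
ee_rot: [0.0, 0.135, 0.991, 0.0]
contact_force: [0.0, -0.7, -0.8]
width: 0.0265
gripper_force: 20.3
clock: 5.2
position: [0.5756, 0.0047, 0.1573]
ee_rot: [-0.001, 0.134, 0.991, 0.0]
contact_force: [-0.1, -0.4, -0.7]
width: 0.0266
gripper_force: 20.3
clock: 5.5
position: [0.5761, 0.0047, 0.154]
ee_rot: [-0.0, 0.134, 0.991, 0.0]
contact_force: [1.1, 0.5, -0.7]
width: 0.0266
gripper_force: 20.3
[ 1.08634911  0.46306608 -0.73859883] [ 0.01851292 -0.01128117  0.01695517] [0.57608409 0.00467544 0.15396252]
```

```bash
for i in 1; do python3 -m inch '[{"claw":-1,"travel":[0,0,-0.01],"turn":0},{"claw":-1,"travel":[0,0,-0.015],"turn":0},{"claw":-1,"travel":[0,0,-0.015],"turn":0}]'
python3 -m inch '[{"claw":-1,"travel":[0,0,-0.01],"turn":0},{"claw":-1,"travel":[0,0,-0.015],"turn":0},{"claw":-1,"travel":[0,0,-0.015],"turn":0}]'; done | grep -E "pos|contact"
```

```text
position: [0.5762, 0.0046, 0.1512]
contact_force: [-0.1, -0.3, -0.5]
position: [0.5761, 0.0046, 0.1481]
contact_force: [0.1, 0.1, 0.3]
```

```bash
(python3 -m inch '[{"claw":-1,"travel":[0,0,-0.01],"turn":0},{"claw":-1,"travel":[0,0,-0.015],"turn":0},{"claw":-1,"travel":[0,0,-0.015],"turn":0}]'
python3 -m inch '[{"claw":-1,"travel":[0,0,-0.01],"turn":0},{"claw":-1,"travel":[0,0,-0.015],"turn":0},{"claw":-1,"travel":[0,0,-0.015],"turn":0}]') | grep -E "pos|contact"
python3 - <<'E'
from h import *
X=get_state()["position"]; r=[]
for n,h in(("scene",24),):
    im=snap(n,n+"2.png"); c=proj(n,X-[0,0,.02]).round().astype(int); print(c)
    r.append(cv2.resize(im[c[1]-h:c[1]+h,c[0]-h:c[0]+h,::-1],(576,576),interpolation=cv2.INTER_CUBIC))
cv2.imwrite("pics/z2.png",np.hstack(r))
E
```

```text
position: [0.5761, 0.0046, 0.1451]
contact_force: [-0.0, -0.4, -0.3]
position: [0.5761, 0.0046, 0.1421]
contact_force: [-0.6, 0.2, -0.0]
[374 255]
```

View pics/z2.png

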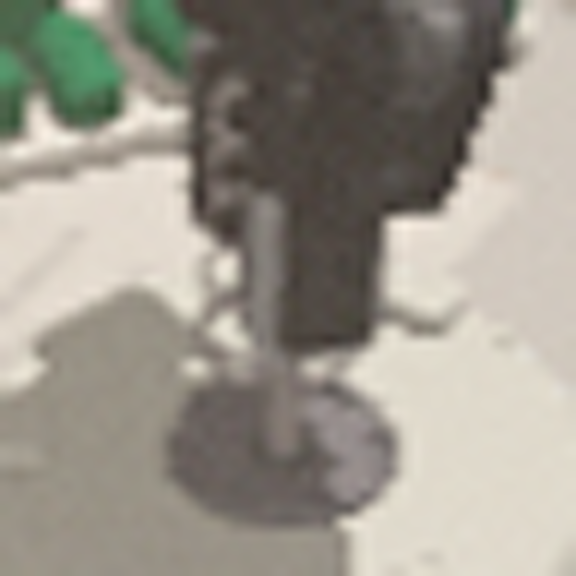

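The crop shows the spindle (280,420) emerging below the spring mouth at y≈370, with no contact force. The bar has passed the pin, so I'll continue to the seat.

```bash
(python3 -m inch '[{"claw":-1,"travel":[0,0,-0.025],"turn":0},{"claw":-1,"travel":[0,0,-0.05],"turn":0},{"claw":-1,"travel":[0,0,-0.05],"turn":0}]'
python3 -m inch '[{"claw":-1,"travel":[0,0,-0.025],"turn":0},{"claw":-1,"travel":[0,0,-0.045],"turn":0},{"claw":-1,"travel":[0,0,-0.045],"turn":0}]'
python3 -m inch '[{"claw":-1,"travel":[0,0,-0.01],"turn":0},{"claw":-1,"travel":[0,0,-0.02],"turn":0},{"claw":-1,"travel":[0,0,-0.02],"turn":0}]'
python3 -m inch '[{"claw":-1,"travel":[0,0,-0.01],"turn":0},{"claw":-1,"travel":[0,0,-0.01],"turn":0}]'
) | grep -E "pos|contact"
```

```text
position: [0.5755, 0.0047, 0.1313]
contact_force: [-0.7, -0.0, -0.9]
position: [0.5758, 0.0047, 0.1225]
contact_force: [0.3, 0.0, -0.8]
position: [0.5763, 0.0046, 0.1192]
contact_force: [0.3, 1.2, 0.3]
position: [0.5764, 0.0046, 0.1175]
contact_force: [-0.2, 0.6, 1.8]
```

```bash
(python3 -m inch '[{"claw":-1,"travel":[0,0,-0.01],"turn":0},{"claw":-1,"travel":[0,0,-0.01],"turn":0}]'
python3 -m inch '[{"claw":-1,"travel":[0,0,-0.005],"turn":0},{"claw":-1,"travel":[0,0,-0.005],"turn":0}]') | grep -E "pos|contact"
```

```text
position: [0.5765, 0.0046, 0.1157]
contact_force: [-0.5, 0.2, 4.9]
position: [0.5765, 0.0046, 0.1145]
contact_force: [0.0, -0.4, 3.8]
```

```bash
(python3 -m inch '[{"claw":0.3,"travel":[0,0,0],"turn":0},{"claw":0.3,"travel":[0,0,0],"turn":0},{"claw":0.3,"travel":[0,0,0],"turn":0},{"claw":0.3,"travel":[0,0,0.2],"turn":0},{"claw":0.3,"travel":[0,0,0.4],"turn":0}]'
python3 -m inch '[{"claw":1,"travel":[-0.62,1.0,0],"turn":0},{"claw":1,"travel":[-0.62,1.0,0],"turn":0},{"claw":1,"travel":[-0.62,1.0,0],"turn":0},{"claw":1,"travel":[-0.62,1.0,0],"turn":0},{"claw":1,"travel":[-0.62,1.0,0],"turn":0}]'
python3 -m inch '[{"claw":1,"travel":[0,0,-0.3],"turn":0},{"claw":1,"travel":[0,0,-0.3],"turn":0},{"claw":1,"travel":[0,0,-0.3],"turn":0}]') | grep -E "clock|pos|contact|width"
python3 - <<'E'
from h import *
r=[]
for n,h in(("scene",20),("top",20)):
    im=snap(n,n+"3.png"); c=proj(n,[.5764,.0045,.115]).round().astype(int); print(n,c,proj(n,[.5764,.0045,.136]),proj(n,[.5764,.0045,.132]))
    r.append(cv2.resize(im[c[1]-h:c[1]+h,c[0]-h:c[0]+h,::-1],(400,400),interpolation=cv2.INTER_CUBIC))
cv2.imwrite("pics/z3.png",np.hstack(r))
E
```

```text
clock: 8.75
position: [0.5751, 0.0047, 0.1936]
contact_force: [1.3, -0.5, -0.4]
width: 0.0554
clock: 9.25
position: [0.45, 0.2066, 0.1942]
contact_force: [0.7, 0.2, 0.6]
width: 0.0855
clock: 9.55
position: [0.4507, 0.204, 0.1326]
contact_force: [0.2, 0.0, -0.1]
width: 0.0854
scene [374 258] [373.97836783 249.21087685] [373.90153003 250.83759218]
top [381 198] [381.26890838 195.54608987] [381.12206735 196.11213592]
```

View pics/z3.png

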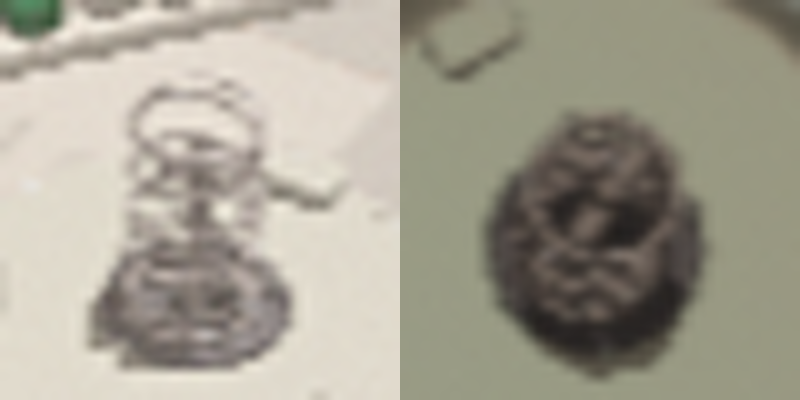

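The spring's top ring is at scene crop (197,118) and top crop (600,175). Both match the ring predicted at 136 mm, so the spring stands seated with the pin inside. Next is the cap.

```bash
(python3 -m inch '[{"claw":1,"travel":[0.004,0.005,-0.25],"turn":0},{"claw":1,"travel":[0.004,0.005,-0.45],"turn":0},{"claw":1,"travel":[0.004,0.005,-0.5],"turn":0},{"claw":1,"travel":[0.004,0.005,-0.51],"turn":0},{"claw":1,"travel":[0.004,0.005,-0.51],"turn":0}]'
python3 -m inch '[{"claw":-1,"travel":[0,0,0],"turn":0},{"claw":-1,"travel":[0,0,0],"turn":0},{"claw":-1,"travel":[0,0,0],"turn":0},{"claw":-1,"travel":[0,0,0],"turn":0},{"claw":-1,"travel":[0,0,0],"turn":0}]' 40
python3 -c "
from rig import get_state as g
s=g();print(s['qpos'][5],s['gripper_force'])") | grep -vE "ee_rot"
```

```text
clock: 10.15
position: [0.4549, 0.2058, 0.0338]
contact_force: [-0.7, 0.1, 0.4]
width: 0.0856
gripper_force: 0.0
clock: 10.65
position: [0.4536, 0.2059, 0.0335]
contact_force: [-0.9, 0.2, 7.7]
width: 0.0363
gripper_force: 39.2
-1.0149073682253582 39.17571717873216
```

```bash
python3 -m inch '[{"claw":-1,"travel":[0,0,0.1],"turn":0},{"claw":-1,"travel":[0,0,0.3],"turn":0},{"claw":-1,"travel":[0,0,0.5],"turn":0},{"claw":-1,"travel":[0,0,0.7],"turn":0},{"claw":-1,"travel":[0,0,0.7],"turn":0}]'
python3 - <<'E'
from h import *
s=get_state(); X=s["position"]; print(X,s['qpos'].round(3)); r=[]
for n,h in(("scene",24),("top",24)):
    im=snap(n,n+"4.png"); c=proj(n,X-[0,0,.02]).round().astype(int); print(n,c)
    r.append(cv2.resize(im[c[1]-h:c[1]+h,c[0]-h:c[0]+h,::-1],(400,400),interpolation=cv2.INTER_CUBIC))
cv2.imwrite("pics/z4.png",np.hstack(r))
E
```

```text
clock: 11.15
position: [0.4566, 0.2068, 0.1781]
ee_rot: [0.006, 0.134, 0.991, 0.003]
contact_force: [1.3, 0.5, -0.0]
width: 0.036
gripper_force: 40.1
[0.45661556 0.20683672 0.17806872] [ 0.286  0.213  1.782  0.     1.133 -1.015]
scene [271 204]
top [257 269]
```

View pics/z4.png

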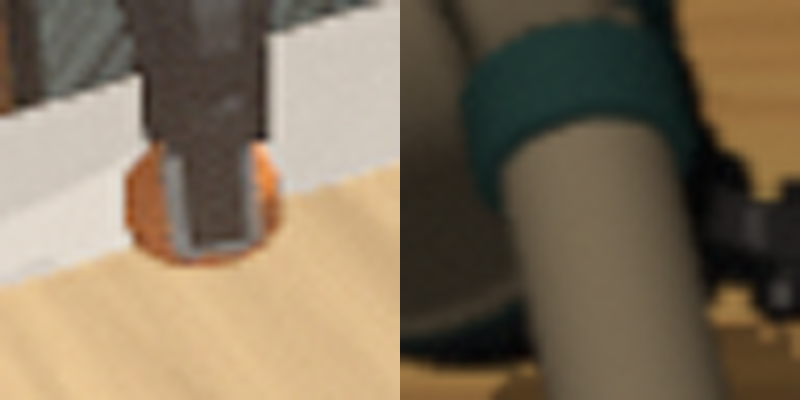

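The cap is held level between the fingers, spanning crop x 125–283 and centred to about 1 mm. Its underside is about 25 mm below the TCP. Moving it over the press.

```bash
python3 -m inch '[{"claw":-1,"travel":[0.616,-1.0,0],"turn":-0.02},{"claw":-1,"travel":[0.616,-1.0,0],"turn":-0.02},{"claw":-1,"travel":[0.616,-1.0,0],"turn":-0.02},{"claw":-1,"travel":[0.616,-1.0,0],"turn":-0.02},{"claw":-1,"travel":[0.616,-1.0,0],"turn":-0.02}]'
python3 -m inch '[{"claw":-1,"travel":[0,-0.005,0],"turn":0},{"claw":-1,"travel":[0,-0.005,0],"turn":0},{"claw":-1,"travel":[0,-0.005,0],"turn":0}]'
python3 -c "
from rig import get_state as g
s=g();print(s['qpos'],s['moment'])"
```

```text
clock: 11.75
position: [0.5766, 0.0028, 0.1701]
ee_rot: [-0.001, 0.166, 0.986, -0.0]
contact_force: [0.6, 0.3, -0.2]
width: 0.0361
gripper_force: 40.1
clock: 12.05
position: [0.5747, 0.0056, 0.171]
ee_rot: [-0.002, 0.165, 0.986, 0.0]
contact_force: [-0.4, -1.4, 0.2]
width: 0.0362
gripper_force: 40.1
[-1.11728592e-01  3.31695503e-01  1.62838079e+00  7.65100210e-04
  1.18514856e+00 -1.35061732e+00] [-0.01242963 -0.00085942  0.02540206]
```

```bash
(python3 -m inch '[{"claw":-1,"travel":[0.004,0,-0.02],"turn":0},{"claw":-1,"travel":[0.004,0,-0.04],"turn":0},{"claw":-1,"travel":[0.004,0,-0.06],"turn":0},{"claw":-1,"travel":[0.004,0,-0.06],"turn":0}]'
python3 -m inch '[{"claw":-1,"travel":[0,0,-0.015],"turn":0},{"claw":-1,"travel":[0,0,-0.03],"turn":0},{"claw":-1,"travel":[0,0,-0.03],"turn":0}]'
python3 -m inch '[{"claw":-1,"travel":[0,0,-0.015],"turn":0},{"claw":-1,"travel":[0,0,-0.03],"turn":0},{"claw":-1,"travel":[0,0,-0.03],"turn":0}]' ) | grep -E "pos|contact"
```

```text
position: [0.5763, 0.0052, 0.1596]
contact_force: [-0.0, -0.2, -1.1]
position: [0.5768, 0.0047, 0.1539]
contact_force: [0.5, 0.1, -0.5]
position: [0.5772, 0.0045, 0.1482]
contact_force: [-1.2, -0.0, 2.8]
```

```bash
(python3 -m inch '[{"claw":-1,"travel":[0,0,-0.01],"turn":0},{"claw":-1,"travel":[0,0,-0.01],"turn":0}]'
python3 -m inch '[{"claw":-1,"travel":[0,0,-0.01],"turn":0},{"claw":-1,"travel":[0,0,-0.01],"turn":0}]'
python3 -m inch '[{"claw":-1,"travel":[0,0,-0.01],"turn":0},{"claw":-1,"travel":[0,0,-0.01],"turn":0}]' ) | grep -E "pos|contact"
```

```text
position: [0.5772, 0.0046, 0.1465]
contact_force: [0.0, -1.0, 2.6]
position: [0.5772, 0.0046, 0.1444]
contact_force: [-0.2, -1.2, 4.3]
position: [0.5772, 0.0046, 0.1424]
contact_force: [0.6, -0.2, 4.0]
```

```bash
(python3 -m inch '[{"claw":-1,"travel":[0,0,-0.01],"turn":0},{"claw":-1,"travel":[0,0,-0.01],"turn":0}]'
python3 -m inch '[{"claw":-1,"travel":[0,0,-0.01],"turn":0},{"claw":-1,"travel":[0,0,-0.01],"turn":0}]'
python3 -m inch '[{"claw":-1,"travel":[0,0,-0.01],"turn":0},{"claw":-1,"travel":[0,0,-0.01],"turn":0}]' ) | grep -E "pos|contact"
```

```text
position: [0.5772, 0.0046, 0.1405]
contact_force: [-0.2, -0.9, 5.5]
position: [0.5773, 0.0046, 0.1386]
contact_force: [-1.3, -0.7, 5.6]
position: [0.5774, 0.0045, 0.1368]
contact_force: [-0.9, -0.4, 7.1]
```

```bash
(python3 -m inch '[{"claw":-1,"travel":[0,0,-0.01],"turn":0},{"claw":-1,"travel":[0,0,-0.015],"turn":0},{"claw":-1,"travel":[0,0,-0.015],"turn":0}]'
python3 -m inch '[{"claw":-1,"travel":[0,0,-0.01],"turn":0},{"claw":-1,"travel":[0,0,-0.017],"turn":0},{"claw":-1,"travel":[0,0,-0.017],"turn":0}]' ) | grep -E "pos|contact"
```

```text
position: [0.5775, 0.0045, 0.1342]
contact_force: [-0.8, 0.4, 8.5]
position: [0.5776, 0.0045, 0.1311]
contact_force: [-1.2, 0.0, 9.7]
```

```bash
(python3 -m inch '[{"claw":-1,"travel":[0,0,-0.005],"turn":0},{"claw":-1,"travel":[0,0,-0.005],"turn":-0.04},{"claw":-1,"travel":[0,0,-0.005],"turn":-0.08},{"claw":-1,"travel":[0,0,-0.005],"turn":-0.12},{"claw":-1,"travel":[0,0,-0.005],"turn":-0.12}]') | grep -E "pos|contact|rot"
python3 -c "
from rig import get_state as g
s=g();print(s['qpos'][5],s['moment'])"
```

```text
position: [0.5781, 0.0045, 0.1304]
ee_rot: [0.001, 0.348, 0.937, 0.0]
contact_force: [-1.1, -0.6, 10.6]
-0.9717311738894463 [-0.10219253  0.12328939 -0.0120489 ]
```

```bash
(python3 -m inch '[{"claw":-1,"travel":[0,0,0],"turn":-0.04},{"claw":-1,"travel":[0,0,0],"turn":-0.08},{"claw":-1,"travel":[0,0,0],"turn":-0.12},{"claw":-1,"travel":[0,0,0],"turn":-0.16},{"claw":-1,"travel":[0,0,0],"turn":-0.2}]'
python3 -m inch '[{"claw":-1,"travel":[0,0,0],"turn":-0.04},{"claw":-1,"travel":[0,0,0],"turn":-0.08},{"claw":-1,"travel":[0,0,0],"turn":-0.12},{"claw":-1,"travel":[0,0,0],"turn":-0.16},{"claw":-1,"travel":[0,0,0],"turn":-0.18}]'
python3 -m inch '[{"claw":-1,"travel":[0,0,0],"turn":0},{"claw":-1,"travel":[0,0,0],"turn":0}]') | grep -E "pos|contact|rot"
python3 -c "
from rig import get_state as g
s=g();print(s['qpos'][5],s['moment'])"
```

```text
position: [0.5784, 0.0043, 0.1306]
ee_rot: [0.002, 0.622, 0.783, 0.001]
contact_force: [-0.3, -1.0, 10.8]
position: [0.5783, 0.0043, 0.1306]
ee_rot: [0.001, 0.815, 0.579, 0.001]
contact_force: [-0.4, -0.2, 10.5]
position: [0.5783, 0.0043, 0.1305]
ee_rot: [0.001, 0.814, 0.58, 0.001]
contact_force: [-1.4, 0.8, 10.6]
0.22017950044730833 [-0.11280501  0.0999598  -0.02422296]
```

```bash
(python3 -m inch '[{"claw":-1,"travel":[0,0,0.005],"turn":0},{"claw":-1,"travel":[0,0,0.01],"turn":0},{"claw":-1,"travel":[0,0,0.01],"turn":0}]'
python3 -m inch '[{"claw":-1,"travel":[0,0,0.005],"turn":0},{"claw":-1,"travel":[0,0,0.01],"turn":0},{"claw":-1,"travel":[0,0,0.01],"turn":0}]'
python3 -m inch '[{"claw":-1,"travel":[0,0,0.005],"turn":0},{"claw":-1,"travel":[0,0,0.005],"turn":0}]') | grep -E "pos|contact"
```

```text
position: [0.5783, 0.0043, 0.1325]
contact_force: [0.3, -0.6, 9.0]
position: [0.5783, 0.0043, 0.1343]
contact_force: [-0.3, -1.2, 8.5]
position: [0.5783, 0.0043, 0.1352]
contact_force: [0.5, -1.3, 7.5]
```

```bash
(python3 -m inch '[{"claw":-1,"travel":[0,0,0.005],"turn":0},{"claw":-1,"travel":[0,0,0.005],"turn":0}]'
python3 -m inch '[{"claw":-1,"travel":[0,0,0.005],"turn":0},{"claw":-1,"travel":[0,0,0.005],"turn":0}]'
python3 -m inch '[{"claw":-1,"travel":[0,0,0],"turn":0}]') | grep -E "pos|contact"
```

```text
position: [0.5782, 0.0043, 0.136]
contact_force: [0.4, -0.1, 6.9]
position: [0.5781, 0.0044, 0.1362]
contact_force: [1.6, -1.0, 4.4]
position: [0.5781, 0.0044, 0.1362]
contact_force: [2.1, -1.2, 2.9]
```

The force collapsed while z stopped at 0.1362, which is the groove height. The pin now holds the cap, so I'll release, rise clear and look.

```bash
(python3 -m inch '[{"claw":0.3,"travel":[0,0,0],"turn":0},{"claw":0.3,"travel":[0,0,0],"turn":0},{"claw":0.3,"travel":[0,0,0],"turn":0},{"claw":0.5,"travel":[0,0,0.2],"turn":0},{"claw":0.5,"travel":[0,0,0.4],"turn":0}]'
python3 -m inch '[{"claw":0.5,"travel":[-0.5,0.7,0.3],"turn":0},{"claw":0.5,"travel":[-0.5,0.7,0.3],"turn":0},{"claw":0.5,"travel":[-0.5,0.7,0.3],"turn":0},{"claw":0.5,"travel":[-0.5,0.7,0.3],"turn":0},{"claw":0.5,"travel":[-0.5,0.7,0.3],"turn":0}]') | grep -E "clock|pos|contact|width"
python3 - <<'E'
from h import *
r=[]
for n,h in(("scene",20),("top",20)):
    im=snap(n,n+"5.png"); c=proj(n,[.5764,.0045,.115]).round().astype(int); print(n,c,proj(n,[.5764,.0045,.1245]),proj(n,[.5764,.0045,.132]))
    r.append(cv2.resize(im[c[1]-h:c[1]+h,c[0]-h:c[0]+h,::-1],(400,400),interpolation=cv2.INTER_CUBIC))
cv2.imwrite("pics/z5.png",np.hstack(r))
E
```

```text
clock: 18.35
position: [0.5755, 0.0049, 0.215]
contact_force: [0.5, 0.2, -0.5]
width: 0.064
clock: 18.85
position: [0.4747, 0.1475, 0.2776]
contact_force: [1.0, -0.6, -0.1]
width: 0.0639
scene [374 258] [373.75809275 253.86909333] [373.90153003 250.83759218]
top [381 198] [380.85008539 197.16047592] [381.12206735 196.11213592]
```

View pics/z5.png

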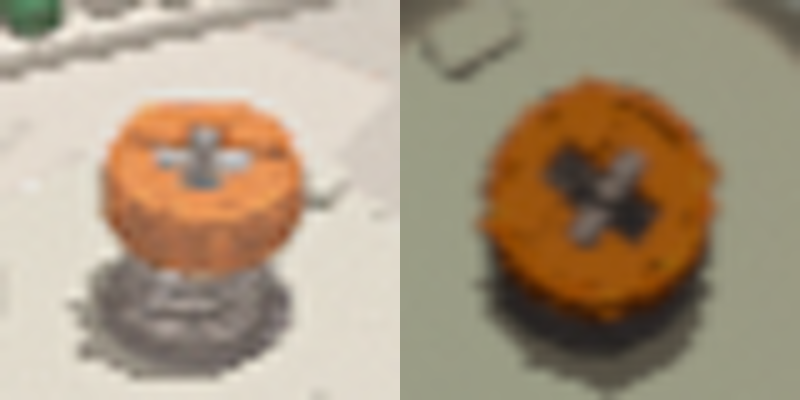

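The picture shows the cap level on the compressed spring. The pin, from (580,235) to (640,155) in the top crop, lies square across the slot, seated in the groove. It is locked and the robot is clear, so I'm handing in.

```bash
python3 -c "
from rig import ticket
print(ticket.sign_off())"
```

```text
the job is handed in; nothing more can be done
None
```

The spring is on its seat and the cap is locked under the cross pin after a quarter turn; the last pictures show it holding with the robot clear, and I handed the job in at about 19 s.

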